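# Tighten the hold-down nut of a hand mincer with a ring spanner

## Robot

A 6-joint arm with a two-finger parallel gripper is mounted at the origin on a cart in front of the work surface, level with it; the furniture and walls round the work are solid. World frame = base frame: x ahead of the robot, y to its left, z up, the work surface at z = 0. Lengths are in mm, angles in rad, forces in N, time in s.
With the tool pointing down it reaches from about 275 to 750 mm from the base axis. Payload 10.2 kg.
Tool frame: the origin (TCP) lies midway between the tips of the shut fingers; the grasp point (between the pads) lies 19 mm behind it; z points along the fingers, y is the direction in which the jaws open and shut (so a half turn about z gives the same grasp; the last joint's range is limited). The gripper opens to 85 mm and grips with 20 to 120 N. Pads are 22 mm wide; open, the fingers measure 114 mm over their backs; the gripper's body (76 mm by 85 mm) begins 54 mm behind the grasp point. The pads swing forward as they close: fully open they stand 13 mm farther back than shut.
Start: joints at [-1.494, 0.313, 1.498, -0, 1.331, -0.223], TCP at [155.035, -501.593, 231.294] pointing down, gripper open.
Joint ranges: [-2.94, 2.94], [-0.97, 2.17], [0.19, 2.56], [-1.23, 4.37], [0.02, 3.11], [-2.88, 2.88]. Speed limits (rad/s): [2.39, 2.39, 3.01, 3.14, 3.14, 3.14].

## Interface

Orientations are given as a unit quaternion [w, x, y, z].
In Python, from rig import sense, optics, ctrl gives the robot as it stands.
- The arm moves only by the tool play_rows, never from a script. Its argument "plan" is a list of rows, each a list of 7 numbers: the shift along the world's x, y, z in mm, then the turn, a rotation vector about the world's x, y, z in rad, then the opening, from -1 (shut) to 1 (fully open), so that 0 is half open. A call has 1 to 5 rows; each row shifts and turns the pose as measured when the row begins; what a row does not reach is not made up. A row lasts 1/12 s, in which the tool goes at most 41.7 mm and 7.16 degrees, less where a joint would pass 70% of its speed; a pose out of reach is approached as far as the arm can. A call is refused whole if a number of a shift passes 41.7 or a number of a turn 0.125, either way. A call with a gripper value outside its range is refused whole. The fingers move at their own pace and stop on an object; "grip_force" is the grip in N (left out, the last holds). Time passes only in rows, so rows that do not move let the fingers close. It gives the time, the measured TCP pose, the force and the opening at its end, in the units of the state.
- sense(): the state, without advancing time (a new reading comes with each control period).
- optics.capture(name): name is "scene" or "top" or "wrist"; returns a dict with "img" (480x640x3 uint8, blue, green, red), "fx", "fy", "cx", "cy" (pixels), "world_to_cam" (4x4, takes a point from world to camera coordinates). Camera axes: x right, y up, looking along -z (the intrinsics and any distortion apply to the point x, -y, -z); pixel columns grow to the right and rows downward; lengths in mm; the calibration is good to about 2 mm. The wrist camera is an equidistant fisheye: a pixel r from the principal point sees the ray r / f radians off the axis. A picture is of the moment at which its call begins. There is no depth.
- ctrl.finish_job(): hands the job in, once; it reports no verdict.
The state is a dict: "time_s": time; "joints": joint angles; "dq": joint speeds; "tau": joint torques, N m; "eef_pos": TCP position; "ee_rot": TCP orientation; "force": force on the tool from outside, world axes, zero at the start; "wrist_torque": the same for the moment, N m; "grip_width": opening from 0.0 (shut) to 1.0 (fully open).
Only numpy, scipy, OpenCV 4.12 (cv2) and the standard library are available. Lean on these libraries where they do the work, as an engineer would, in place of code of your own. Each camera call takes 0.05 s, during which the arm holds its last target. There are 200 camera calls.

## Task

The front hold-down nut of the hand mincer has been left loose. With the bigger ring of the spanner, tighten it clockwise in short strokes between the two ribs of the foot, lifting the ring off and reseating it for each stroke, until the nut is all the way down, and pull it up firmly there (to about 0.8 N m, never more than 1.2 N m), without knocking the ribs or disturbing the other things. Then lay the spanner flat on the worktop again, right way up and clear of the mincer.

Things in the scene. Friction and masses are not known exactly. Their poses are not given: they have to be found in the camera images.
- spanner: double-ended offset ring spanner, bright steel, 0.54 to 0.75 kg, 243 mm long, lying on its two rings. Origin below the middle of its handle, level with the rings' undersides; +x points to the bigger ring, z up. Sloping necks lead down from the raised handle to the rings, centred at x = +95 mm (bigger) and -95 mm (smaller: 42.5 mm outside, 28 mm hexagon, does not fit the nut)
- handle (a point): middle of the spanner's handle, 26 mm above the rings' undersides, axes as the spanner's: grasp here. The handle is a straight bar 16 mm wide, 10 mm high and 100 mm long along x; the centre of mass is within 15 mm of here
- big_ring (a point): centre of the bigger ring at its underside, axes as the spanner's. The ring is 54 mm across and 16 mm high, with a hexagon hole right through, 37.2 mm over flats, its mouth bevelled; flats face along +x and every 60 degrees from there
- nut_top (a point): centre of the front nut at the top of its hexagon; turns with it. Hexagon 36 mm over flats, 18 mm high below this point, top edge chamfered; flats face along this frame's x axis and every 60 degrees: the ring fits with the spanner's x axis along any of them (0.06 rad play each way; when turning, the ring runs 0.1 rad ahead). A collar and the stud's end, 30 mm across, stand 9 mm above it
- nut_seat (a point): fixed point on the nut's axis where its foot rests when it is all the way down (nut_top is then 18.00 mm above), axes as the mincer's. 3 mm a turn; it starts 1.15 to 1.95 rad up, 0.5 to 0.9 mm, too little to measure: feel for the stop, whose angle differs each time. A seated ring's underside is 0 to 9 mm above this point; 30 mm above, it clears the stud
- nut: lock nut, origin on its axis at the hexagon's foot, axes as nut_top. Clockwise from above tightens; it turns stiffly (0.22 N m), stays where left. At the hard stop the torque rises to 0.8 N m within 0.05 to 0.2 rad more of spanner travel. Torque on it = pull at the handle's middle x 95 mm + the hand's own twist. 0.5 N m loads its flats with 50 N in all, 0.8 with 120, 1.4 with 320
- mincer: hand-cranked meat mincer of grey cast metal, fixed to the worktop. Origin under the middle of its foot, +x to the rear, z up. Foot plate 222 x 124 mm, 12 mm thick; the front nut stands on its centre line at x = -70 mm, between the ribs. A column rises behind it, its front at x = -16 mm. Crank on the +y side, hopper on top to z = 316 mm
- barrel (a point): middle of the mincer's barrel, 200 mm above the worktop. The barrel lies along the mincer's y axis and overhangs the column: its front is at x = -31 mm of the mincer, its outlet ring on the -y side at x = -50 mm, from z = 140 mm up. So bring the spanner to the nut, and take it away, low and from the front
- ribs: two upright ribs of the mincer's foot, one each side of the nut; frame as the mincer's. 8 mm thick, inner faces at y = -42 and +42 mm, front ends at x = -109 mm, 46 to 57 mm high beside the nut. Ring on the nut, handle to the front: the spanner's yaw is clear of them up to 0.62 rad either side of the mincer's x axis and strikes at 0.68; with the ring lifted 25 mm the handle passes over them
- peeler: green-handled vegetable peeler, 170 x 25 x 18 mm, loose; to be left alone. Origin under its middle
- timer: flat white kitchen timer with black dial, 64 x 64 x 27 mm, loose; to be left alone. Origin under its middle
- tin_half: small food tin, 76 mm across, 58 mm high, loose; to be left alone. Origin under its middle

How it is judged (in metres and radians):
On the way, in this order (a step that is already met when the one before it is completed fails the run):
1. the spanner's bigger ring is seated over the nut while the nut is still loose (horizontal distance between big_ring and nut_top below 0.004 m and z of big_ring in the frame of nut_top below -0.007 m and z of nut_top in the frame of nut_seat above 0.0182 m), for 0.1 s.
2. with the ring on it, the nut is all the way down and pulled up firmly (0.5 N m or more: over 50 N on its flats) (z of nut_top in the frame of nut_seat below 0.01803 m and horizontal distance between big_ring and nut_top below 0.005 m and contact force between spanner and nut above 50 N), for 0.1 s.
At the end, for the whole second after the job is handed in: the nut is all the way down (its top 18.00 mm above nut_seat, which is within 5 degrees of its stop) and the spanner lies flat, still and right way up on the worktop, clear of the mincer (its bigger ring and its middle each over 90 mm from the nut) (z of nut_top in the frame of nut_seat below 0.01804 m and height (world z) of spanner below 0.006 m and angle between spanner's own z axis and vertical below 0.08 rad and horizontal distance between each of big_ring, spanner and nut_top above 0.09 m and linear speed of spanner below 0.02 m/s); the robot touches nothing.
It fails at once if the nut is strained (over some 1.6 N m: 400 N on its flats) (contact force between spanner and nut above 400 N).
It fails at once if the spanner is knocked or levered against the ribs (contact force between spanner and ribs above 15 N).
It fails at once if the fingers or the arm push the mincer (contact force between any of the fingers, the arm and mincer above 15 N).
It fails at once if the peeler, the timer or the tin is pushed away (distance of any of peeler, timer, tin_half from where it was at the start of the episode above 0.02 m).
It also fails if it takes over 72 s, if anything falls off the work surface, if the arm or the gripper's body presses on something with over 40 N, if the wrist force passes 120 N, or if a joint passes its speed limit or range.

## Working session

There is one attempt and no reset: what is moved stays moved. The work goes in short steps, Python scripts to look and compute and a tool call to move; the robot and the scene stay as the last step left them, time stands still between calls to the robot, and variables do not carry over. Pictures are saved under pics/ and viewed, about 8 in all and at most 12, crops included, and the job is handed in when it is done.

Besides the shell and the picture viewer there is one more tool, called after ">>>" as name(argument=value, ...) on one line, values as JSON. play_rows: Moves the arm, as the interface text tells. Its arguments: {"type":"object","properties":{"plan":{"type":"array"},"grip_force":{"type":"number"}},"required":["plan"]}

```bash
ls; mkdir -p pics; python3 - <<'E'
from rig import sense,optics,ctrl
import cv2,numpy as np
s=sense();print(s)
for n in("scene","top","wrist"):
    c=optics.capture(n);cv2.imwrite(f"pics/{n}0.png",c["img"]);print(n,c["fx"],c["fy"],c["cx"],c["cy"],np.round(c["world_to_cam"],4).tolist(),[k for k in c])
E
```

```text
pics
{'time_s': 0.0, 'joints': array([-1.49442901e+00,  3.13434421e-01,  1.49843374e+00,  1.74951436e-05,
        1.33100849e+00, -2.23415044e-01]), 'dq': array([-0.00012623,  0.00016775,  0.00049906,  0.00148992, -0.00020318,
        0.00027683]), 'tau': array([ 1.67652928e-03, -4.12263215e+01, -2.59736288e+01, -9.13281951e-05,
        4.31714943e-03, -8.38993088e-06]), 'eef_pos': array([ 155.00389745, -501.32692404,  230.74430847]), 'ee_rot': array([-6.39641877e-04,  9.88787441e-01,  1.49328443e-01,  5.56328380e-05]), 'force': array([-0.40609107,  0.1053903 , -0.04253484]), 'wrist_torque': array([0.00566644, 0.05683042, 0.03647109]), 'grip_width': 1.0022590719569935}
scene 443.0980351966113 443.0980351966113 322.59676333242044 248.3283876628309 [[-0.7214, -0.6925, 0.0045, 439.7763], [0.3713, -0.3813, 0.8466, -316.3986], [-0.5846, 0.6124, 0.5322, -896.3676], [0.0, 0.0, 0.0, 1.0]] ['img', 'fx', 'fy', 'cx', 'cy', 'world_to_cam']
top 439.38018176096364 439.38018176096364 311.05887438883803 235.3884553890428 [[0.0001, -0.9998, -0.0192, 51.1168], [0.9957, -0.0017, 0.0925, -584.804], [-0.0925, -0.0191, 0.9955, -1193.2081], [0.0, 0.0, 0.0, 1.0]] ['img', 'fx', 'fy', 'cx', 'cy', 'world_to_cam']
wrist 371.64829954431775 371.64829954431775 312.5688641625866 239.22172864142823 [[0.296, -0.9552, -0.0021, -525.6548], [0.9052, 0.2812, -0.3187, 41.8973], [0.305, 0.0924, 0.9478, -381.628], [0.0, 0.0, 0.0, 1.0]] ['img', 'fx', 'fy', 'cx', 'cy', 'world_to_cam']
```

View pics/scene0.png

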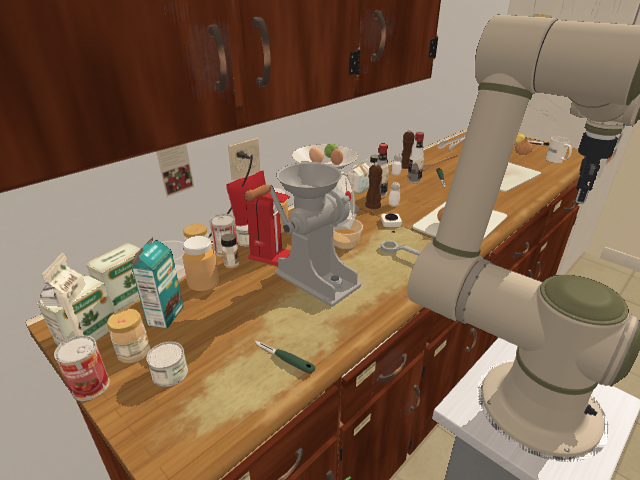

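View pics/top0.png

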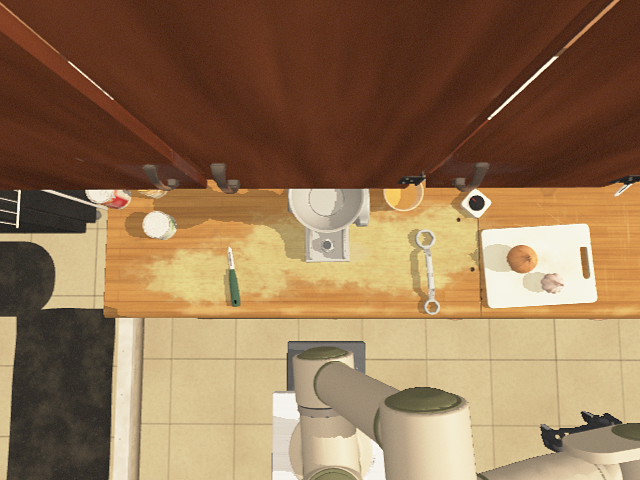

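The spanner is at about (426,238)–(432,307) in the top view and the nut at about (327,245). I'll enlarge both.

```bash
cat > h.py <<'E'
import numpy as np,cv2
def ray(c,u,v,fish=False):
    M=np.array(c["world_to_cam"]);R=M[:3,:3];o=-R.T@M[:3,3]
    x=(u-c["cx"])/c["fx"];y=(v-c["cy"])/c["fy"]
    if fish:
        r=np.hypot(x,y);k=np.sin(r)/r if r>1e-9 else 1;d=np.array([x*k,-y*k,-np.cos(r)])
    else: d=np.array([x,-y,-1.])
    return o,R.T@d
def onz(c,u,v,z,fish=False):
    o,d=ray(c,u,v,fish);return o+d*(z-o[2])/d[2]
def proj(c,p,fish=False):
    M=np.array(c["world_to_cam"]);q=M[:3,:3]@np.array(p,float)+M[:3,3];a=np.array([q[0],-q[1],-q[2]])
    if fish:
        rr=np.hypot(a[0],a[1]);t=np.arctan2(rr,a[2]);k=t/rr if rr>1e-9 else 0
        return np.array([c["cx"]+c["fx"]*a[0]*k,c["cy"]+c["fy"]*a[1]*k])
    return np.array([c["cx"]+c["fx"]*a[0]/a[2],c["cy"]+c["fy"]*a[1]/a[2]])
E
python3 - <<'E'
import cv2,numpy as np
i=cv2.imread("pics/top0.png")
a=i[220:320,290:370];b=i[225:325,390:470]
cv2.imwrite("pics/c1.png",cv2.resize(np.hstack([a,b]),None,fx=5,fy=5,interpolation=cv2.INTER_CUBIC))
E
```

```text
(no output)
```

View pics/c1.png

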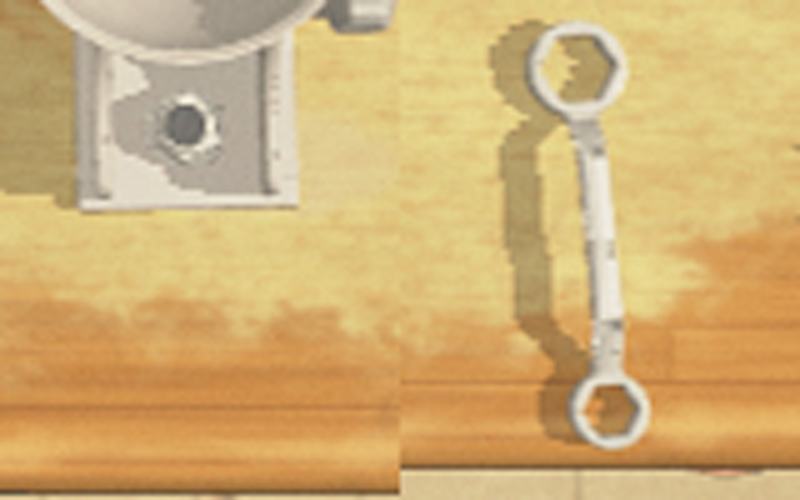

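```bash
python3 - <<'E'
from rig import optics,sense
from h import *
c=optics.capture("top")
f=lambda X,Y,o,z:onz(c,o[0]+(X+.5)/5-.5,o[1]+(Y+.5)/5-.5,z)
A=(290,220);B=(390,225)
b=f(178,70,B,16);s=f(211,411,B,16);d=b-s
print("big",b,"small",s,"len",np.linalg.norm(d),"yaw",np.arctan2(d[1],d[0]),"mid",(b+s)/2)
print("nut",f(186,124,A,39.7))
l=f(80,207,A,12);r=f(298,204,A,12);print("front",l,r,np.linalg.norm(l-r),"yaw",np.arctan2(l[0]-r[0],-(l[1]-r[1])), )
for z in(0,27): print(onz(c,476,203,z))
E
```

```text
big [ 576.3824717  -267.56089597   16.        ] small [ 388.20206371 -281.12794592   16.        ] len 188.66883895554864 yaw 0.07197144870310837 mid [ 482.29226771 -274.34442094   16.        ]
nut [558.81582821   7.20525322  39.7       ]
front [514.30977738  66.21619944  12.        ] [515.91234175 -55.6825773   12.        ] 121.90931049334846 yaw -3.1284467295910074
[ 679.00546861 -417.43598097    0.        ]
[ 674.50605512 -407.77449465   27.        ]
```

>>> play_rows(plan=[[33,23,-8,0,0,-0.023,0.2],[33,23,-8,0,0,-0.023,0.2],[33,23,-8,0,0,-0.023,0.2],[33,23,-8,0,0,-0.023,0.2],[33,23,-8,0,0,-0.023,0.2]])

```text
time_s: 0.62
eef_pos: [318.9, -386.5, 190.1]
ee_rot: [0.001, 0.996, 0.084, -0.001]
force: [0.5, 0.0, 0.1]
grip_width: 0.601
```

>>> play_rows(plan=[[33,23,-10,0,0,-0.023,0.2],[33,23,-10,0,0,-0.023,0.2],[33,23,-10,0,0,-0.023,0.2],[33,23,-10,0,0,-0.023,0.2],[30,20,-10,0,0,-0.023,0.2]])

```text
time_s: 1.03
eef_pos: [482.5, -270.7, 139.9]
ee_rot: [0.002, 1.0, 0.023, -0.0]
force: [0.7, -0.6, 1.3]
grip_width: 0.603
```

```bash
python3 - <<'E'
from rig import optics,sense
from h import *
c=optics.capture("wrist");s=sense();print(s["eef_pos"],s["ee_rot"],s["joints"])
M=np.array(c["world_to_cam"]);print("cam",-M[:3,:3].T@M[:3,3],"look",-M[2,:3])
i=c["img"]
for p in((576.4,-267.6,16),(388.2,-281.1,16),(482.3,-274.3,31)):
    print(proj(c,p,True))
cv2.imwrite("pics/w1.png",i)
E
```

```text
[ 485.77872414 -266.54751423  137.72628507] [ 9.78015773e-06  9.99700878e-01  2.44500067e-02 -5.93300105e-04] [-7.12924720e-01  4.64637072e-01  1.53467543e+00 -8.92680877e-04
  1.14314552e+00  8.09337288e-01]
cam [ 565.22116975 -267.74207102  282.91476004] look [-0.31967934 -0.01727455 -0.94736831]
[312.28733526 102.56242851]
[317.67483787 336.15767831]
[315.45643593 236.57964731]
```

View pics/w1.png

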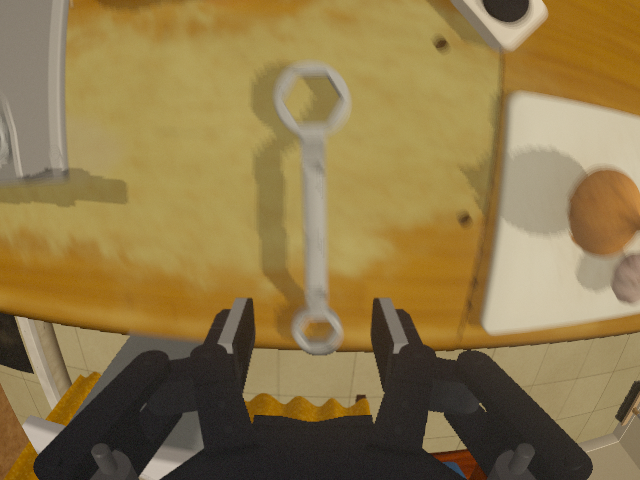

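>>> play_rows(plan=[[-4,-8,-25,0,0,0.023,0.0],[0,0,-25,0,0,0,0.0],[0,0,-20,0,0,0,0.0],[0,0,0,0,0,0,0.0],[0,0,0,0,0,0,0.0]])

```text
time_s: 1.5
eef_pos: [484.6, -270.8, 64.2]
ee_rot: [-0.0, 0.999, 0.041, -0.001]
force: [-1.7, -1.1, 0.5]
grip_width: 0.502
```

```bash
python3 - <<'E'
from rig import optics,sense
from h import *
c=optics.capture("wrist");s=sense();print(s["eef_pos"],s["ee_rot"],s["joints"])
cv2.imwrite("pics/w2.png",c["img"])
g=cv2.cvtColor(c["img"],cv2.COLOR_BGR2HSV)
m=((g[...,1]<50)&(g[...,2]>110)).astype(np.uint8)
n,l,st,ce=cv2.connectedComponentsWithStats(m)
for k in range(1,n):
    if st[k,4]>800: print(st[k],ce[k])
E
```

```text
[ 484.48842693 -270.80564961   64.27113633] [-3.35339829e-04  9.99182013e-01  4.04298711e-02 -7.86075223e-04] [-7.20508875e-01  5.62559812e-01  1.59639509e+00 -7.18587209e-04
  9.84238899e-01  7.69803851e-01]
[   0    0   18  178 2119] [ 5.85747994 80.65030675]
[  269    51   105   367 11753] [319.26163533 223.21526419]
[ 568  111   72   77 4123] [604.86199369 148.41401892]
[ 516  266  124  127 6830] [566.24860908 336.67188873]
[   0  439   49   41 1306] [ 19.7143951  462.88667688]
```

View pics/w2.png

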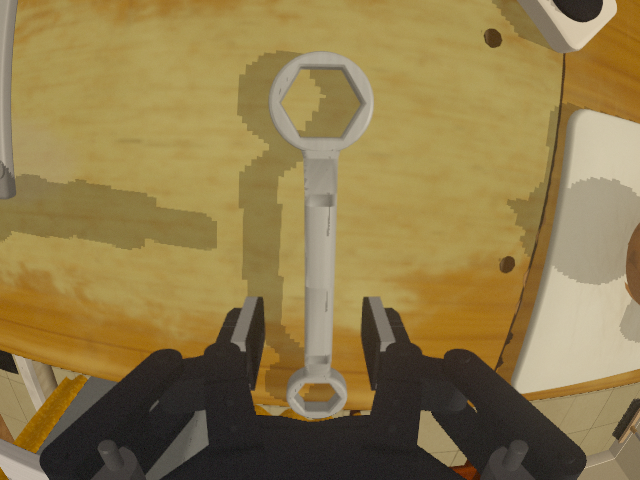

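```bash
python3 - <<'E'
from rig import optics
from h import *
c=optics.capture("wrist")
b=onz(c,321,102,16,True);s=onz(c,317.5,392,16,True);d=b-s
print(b,s,np.linalg.norm(d),np.arctan2(d[1],d[0]),(b+s)/2)
print(onz(c,320.5,250,31,True))
E
```

```text
[ 575.66903395 -268.82374924   16.        ] [ 394.21013148 -282.74899652   16.        ] 181.99243335274832 0.07659038782390665 [ 484.93958272 -275.78637288   16.        ]
[ 502.25949137 -274.62068925   31.        ]
```

>>> play_rows(plan=[[-3,-5,-20,0,0,-0.005,0.0],[0,0,-20,0,0,0,0.0],[0,0,-12,0,0,0,0.0],[0,0,0,0,0,0,0.0],[0,0,0,0,0,0,0.0]])

```text
time_s: 2.02
eef_pos: [484.7, -279.9, 19.2]
ee_rot: [0.005, 0.999, 0.037, 0.005]
force: [0.1, -0.0, 0.8]
grip_width: 0.503
```

>>> play_rows(plan=[[0,0,0,0,0,0,0.0]])

```text
time_s: 2.1
eef_pos: [485.1, -280.3, 20.4]
ee_rot: [0.005, 0.999, 0.037, 0.005]
force: [-0.4, 0.3, 0.4]
grip_width: 0.505
```

```bash
python3 - <<'E'
from rig import sense
s=sense();print(s)
E
```

```text
{'time_s': 2.1, 'joints': array([-7.32855215e-01,  6.31678472e-01,  1.61747676e+00, -7.42515981e-04,
        8.77233532e-01,  7.63989473e-01]), 'dq': array([-0.00051861, -0.02251508, -0.01671367, -0.00012965,  0.01328775,
       -0.00151573]), 'tau': array([-7.09303678e-02, -4.82545602e+01, -1.95166826e+01, -3.25921792e-03,
       -8.96545686e-02, -3.46365096e-04]), 'eef_pos': array([ 485.07185847, -280.32471593,   20.43511968]), 'ee_rot': array([0.00549729, 0.99927884, 0.03720132, 0.00525841]), 'force': array([-0.37078238,  0.33369511,  0.35161161]), 'wrist_torque': array([ 0.00997149, -0.05144181,  0.01146175]), 'grip_width': 0.5047439459439443}
```

```bash
cat >> h.py <<'E'
from scipy.spatial.transform import Rotation as Ro
def err(s,pos,yaw):
    "shift and turn to TCP pos with tool down, tool x at yaw"
    q=s["ee_rot"];R=Ro.from_quat([q[1],q[2],q[3],q[0]])
    T=Ro.from_quat([np.cos(yaw/2),np.sin(yaw/2),0,0])
    return np.round(np.array(pos)-s["eef_pos"],1),np.round((T*R.inv()).as_rotvec(),4)
def tyaw(s):
    q=s["ee_rot"];R=Ro.from_quat([q[1],q[2],q[3],q[0]]).as_matrix();return np.arctan2(R[1,0],R[0,0])
NUT=np.array([557.5,6.5])
def torque(s,nut=NUT):
    r=(s["eef_pos"][:2]-nut)/1000;F=s["force"];return s["wrist_torque"][2]+r[0]*F[1]-r[1]*F[0]
E
python3 - <<'E'
from rig import sense
from h import *
print(err(sense(),(481,-276,7),.075))
E
```

```text
(array([ -4.1,   4.3, -13.4]), array([0.0106, 0.0109, 0.0006]))
```

>>> play_rows(plan=[[-4,4,-7,0.0106,0.0109,0,0.0],[0,0,-6,0,0,0,0.0],[0,0,0,0,0,0,0.0],[0,0,0,0,0,0,0.0]])

```text
time_s: 2.43
eef_pos: [482.0, -277.0, 9.6]
ee_rot: [0.001, 0.999, 0.037, 0.001]
force: [0.2, -0.5, -0.5]
grip_width: 0.5
```

```bash
python3 - <<'E'
from rig import sense
from h import *
s=sense();print(err(s,(481,-276,7),.075),s["eef_pos"],s["force"])
E
```

```text
(array([-1. ,  1. , -2.6]), array([0.0026, 0.003 , 0.0005])) [ 481.99053191 -277.04717057    9.64435836] [ 0.23863422 -0.46675722 -0.48899587]
```

>>> play_rows(plan=[[-1,1,-2.5,0.003,0.003,0,0.0],[0,0,0,0,0,0,-1],[0,0,0,0,0,0,-1],[0,0,0,0,0,0,-1],[0,0,0,0,0,0,-1]], grip_force=90)

```text
time_s: 2.85
eef_pos: [481.0, -275.9, 7.3]
ee_rot: [-0.0, 0.999, 0.037, -0.0]
force: [0.6, -0.7, -2.0]
grip_width: 0.163
```

>>> play_rows(plan=[[0,0,0,0,0,0,-1],[0,0,0,0,0,0,-1],[0,0,15,0,0,0,-1],[0,0,15,0,0,0,-1],[0,0,15,0,0,0,-1]])

```text
time_s: 3.27
eef_pos: [477.8, -273.2, 48.2]
ee_rot: [-0.005, 0.999, 0.037, -0.005]
force: [-0.2, 0.3, -6.9]
grip_width: 0.164
```

```bash
python3 - <<'E'
from rig import sense
from h import *
s=sense();print(err(s,(481,-276,7),.075),s["eef_pos"],s["force"],s["wrist_torque"],s["grip_width"])
E
```

```text
(array([  3.2,  -2.8, -41.2]), array([-0.0089, -0.0097,  0.0002])) [ 477.78271456 -273.23089872   48.2187533 ] [-0.23079712  0.27790494 -6.8775981 ] [-0.02486562  0.07261995 -0.03105179] 0.16399022043120826
```

>>> play_rows(plan=[[-20,30,5,0,0,-0.007,-1],[-20,34,5,0,0,-0.007,-1],[-20,34,2,0,0,-0.007,-1],[-15,34,2,0,0,-0.007,-1],[-11,34,0,0,0,-0.007,-1]])

```text
time_s: 3.68
eef_pos: [388.6, -107.2, 62.5]
ee_rot: [-0.003, 1.0, 0.016, -0.004]
force: [0.9, 1.1, -5.4]
grip_width: 0.166
```

>>> play_rows(plan=[[0,34,0,0,0,-0.007,-1],[0,34,0,0,0,-0.007,-1],[0,30,0,0,0,-0.007,-1],[0,15,0,0,0,0,-1],[0,0,0,0,0,0,-1]])

```text
time_s: 4.1
eef_pos: [380.0, 17.0, 60.2]
ee_rot: [-0.005, 1.0, 0.005, -0.009]
force: [0.7, -1.1, -7.0]
grip_width: 0.166
```

```bash
python3 - <<'E'
from rig import sense
from h import *
s=sense();print(err(s,(390,6,70),.0),s["eef_pos"],s["force"],s["wrist_torque"],s["joints"])
E
```

```text
(array([ 10. , -11. ,   9.8]), array([-0.0106, -0.0176, -0.0104])) [380.00488893  17.02181898  60.20559646] [ 0.65244397 -1.14136396 -7.02639656] [-0.0501933   0.05864156  0.00208249] [-0.26980026  0.26370143  2.09614637  0.00759018  0.80153918  1.28530216]
```

>>> play_rows(plan=[[8,-10,8,-0.0106,-0.0176,-0.01,-1],[0,0,0,0,0,0,-1],[0,0,0,0,0,0,-1]])

```text
time_s: 4.35
eef_pos: [387.5, 6.7, 67.9]
ee_rot: [0.0, 1.0, 0.001, -0.001]
force: [-0.8, 0.1, -7.2]
grip_width: 0.162
```

```bash
python3 - <<'E'
from rig import optics,sense
from h import *
s=sense();print(err(s,(390,6,70),.0),s["eef_pos"],s["force"])
c=optics.capture("wrist")
M=np.array(c["world_to_cam"]);print("cam",-M[:3,:3].T@M[:3,3])
i=c["img"];cv2.imwrite("pics/w3.png",i)
p=proj(c,(557.5,6.5,30),True);q=proj(c,(485,6,70),True);print(p,q)
u,v=int(p[0]),int(p[1]);x0,y0=max(0,u-100),max(0,v-60);print(x0,y0)
cv2.imwrite("pics/w3c.png",cv2.resize(i[y0:y0+150,x0:x0+200],None,fx=4,fy=4,interpolation=cv2.INTER_CUBIC))
E
```

```text
(array([ 2.5, -0.7,  2.1]), array([ 0.0004, -0.0015, -0.0018])) [387.50947626   6.65655588  67.94688151] [-0.7599375   0.07186002 -7.20130265]
cam [470.42175671   5.48152096 210.95425225]
[311.16838742 -48.7869118 ] [311.52074313  79.59824445]
211 0
```

View pics/w3c.png

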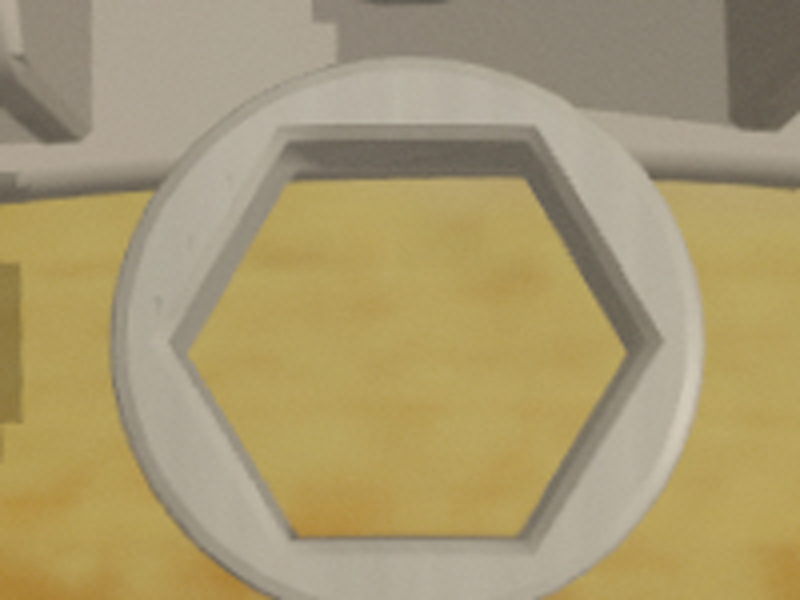

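>>> play_rows(plan=[[0,-38,0,0,0,0,-1],[0,-38,0,0,0,0,-1],[25,-32,0,0,0,0,-1],[25,0,0,0,0,0,-1],[0,0,0,0,0,0,-1]])

```text
time_s: 4.82
eef_pos: [438.0, -108.7, 67.7]
ee_rot: [0.0, 1.0, -0.0, -0.0]
force: [0.2, -0.0, -5.4]
grip_width: 0.168
```

```bash
python3 - <<'E'
from rig import optics,sense
from h import *
import pickle
s=sense();print(err(s,(440,-110,70),.0),s["eef_pos"],s["ee_rot"],s["force"])
c=optics.capture("wrist");s2=sense();print(s2["eef_pos"])
pickle.dump((c,s,s2),open("w4.pkl","wb"))
i=c["img"]
p=proj(c,(557.5,6.5,31),True);q=proj(c,(535,-110,78),True);print(p,q)
u,v=int(p[0]),int(p[1]);x0,y0=max(0,u-50),max(0,v-50);print(x0,y0)
u,v=int(q[0]),int(q[1]);x1,y1=max(0,u-50),max(0,v-50);print(x1,y1)
cv2.imwrite("pics/w4c.png",cv2.resize(np.hstack([i[y0:y0+100,x0:x0+100],i[y1:y1+100,x1:x1+100]]),None,fx=4,fy=4,interpolation=cv2.INTER_CUBIC))
E
```

```text
(array([ 2. , -1.3,  2.3]), array([ 0.0004, -0.001 ,  0.0002])) [ 437.95246443 -108.66807341   67.67379799] [ 1.87469702e-04  9.99999856e-01 -8.75179645e-05 -4.96152813e-04] [ 0.16137523 -0.03659735 -5.42898451]
[ 436.42450384 -108.45094406   67.39408041]
[93.4656114  65.25993983] [312.86561035  78.54504779]
43 15
262 28
```

View pics/w4c.png

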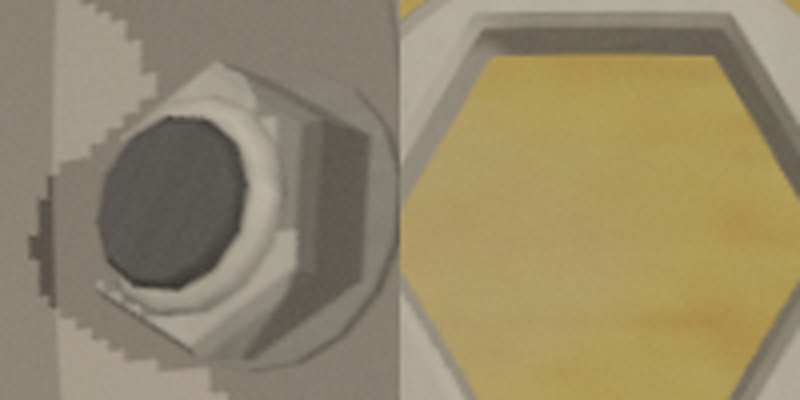

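```bash
cat > fit.py <<'E'
import pickle
from h import *
from scipy.optimize import least_squares
c,s,s2=pickle.load(open("w4.pkl","rb"))
P=lambda X,Y:np.array([43+(X+.5)/4-.5,15+(Y+.5)/4-.5])
up={0:P(322,121),1:P(305,275),2:P(195,350),-1:P(218,62)}
lo={0:P(370,133),1:P(362,280),2:P(245,358)}
def res(p):
    r=[]
    for dct,z in((up,p[3]),(lo,12.6)):
        for k,q in dct.items():
            a=p[2]-np.pi/3*(k+1)
            r.append(proj(c,(p[0]+20.78*np.cos(a),p[1]+20.78*np.sin(a),z),True)-q)
    # stud end centre weak
    r.append((proj(c,(p[0],p[1],39.6),True)-P(173,202)))
    return np.ravel(r)
f=least_squares(res,[558,6,0,28]);print(f.x,np.round(f.fun,1))
print("ring hex centre", [onz(c,262+(x+.5)/4-.5,28+(y+.5)/4-.5,75,True) for x,y in((600-400,55),)])
E
python3 fit.py
```

```text
[ 5.57582218e+02  7.92773860e+00 -1.01362325e-01  2.87946084e+01] [-0.2  0.1  0.7 -0.3 -0.3  1.2  0.1 -0.8  1.   1.4 -0.1  0.2  1.9 -0.8
 -3.2 -1. ]
ring hex centre [array([ 549.246682  , -109.55134269,   75.        ])]
```

```bash
python3 - <<'E'
from h import *
import pickle
c,s,s2=pickle.load(open("w4.pkl","rb"))
M=np.array(c["world_to_cam"]);R=M[:3,:3];print(-R.T@M[:3,3]-s["eef_pos"],tyaw(s))
c3=dict(c);M3=M.copy();M3[:3,3]=-R@np.array([470.42,5.48,210.95]);c3["world_to_cam"]=M3
pt=lambda X,Y:(211+(X+.5)/4-.5,(Y+.5)/4-.5)
# outer circle of the ring top: left 115, right 700, top 60 ; hex corners
for z in (75,77,79):
    L,Rr,TL,TR=[onz(c3,*pt(*q),z,True) for q in((170,342),(664,342),(278,127),(537,127))]
    B1,B2=[onz(c3,*pt(*q),z,True) for q in((292,548),(532,548))]
    print(z,(L+Rr)/2,np.linalg.norm(L-Rr),"(42.95)",(TL[0]+B1[0])/2,TL[0]-B1[0],"(37.2)",np.linalg.norm(TL-TR))
# same for w4 by hex search on full image: outer ring
E
```

```text
[ 82.86528984  -1.32778836 143.06655283] -0.00017522201818691717
75 [483.02669132   4.73832471  75.        ] 44.455649911693854 (42.95) 483.31497865923956 39.21391136421846 (37.2) 23.15274260884414
77 [482.84123062   4.74923571  77.        ] 43.80164991299296 (42.95) 483.12527687683075 38.637024106193905 (37.2) 22.81213587682731
79 [482.65576991   4.76014671  79.        ] 43.14764991429206 (42.95) 482.9355750944219 38.06013684816941 (37.2) 22.47152914481048
```

>>> play_rows(plan=[[-30,0,0,0,0,0,-1],[-15,20,2,0,0,0.1,-1],[0,20,0,0,0,0.11,-1],[0,25,0,0,0,0.11,-1],[0,14,0,0,0,0.1,-1]])

```text
time_s: 5.28
eef_pos: [386.2, -30.9, 67.9]
ee_rot: [-0.001, 0.977, 0.211, -0.003]
force: [0.3, -0.0, -6.6]
grip_width: 0.161
```

>>> play_rows(plan=[[0,0,0,0,0,0,-1],[0,0,0,0,0,0,-1]])

```text
time_s: 5.45
eef_pos: [384.2, -28.8, 67.5]
ee_rot: [-0.001, 0.977, 0.214, -0.004]
force: [-0.3, -0.9, -6.6]
grip_width: 0.167
```

```bash
python3 - <<'E'
from rig import sense
from h import *
s=sense();print(err(s,(400,-29.4,68),.422),s["eef_pos"],s["force"],s["joints"])
E
```

```text
(array([15.8, -0.6,  0.5]), array([-0.0007, -0.0086, -0.0103])) [384.24442382 -28.77674259  67.52242237] [-0.2900415  -0.89795653 -6.60018385] [-0.37959617  0.25311024  2.08263076 -0.00349203  0.81412047  0.76128604]
```

>>> play_rows(plan=[[22,0,0,0,-0.008,-0.01,-1],[22,0,0,0,0,0,-1],[22,0,0,0,0,0,-1],[16,0,0,0,0,0,-1],[0,0,0,0,0,0,-1]])

```text
time_s: 5.87
eef_pos: [467.5, -31.8, 66.8]
ee_rot: [-0.001, 0.979, 0.203, -0.001]
force: [0.1, -0.7, -6.8]
grip_width: 0.168
```

>>> play_rows(plan=[[0,0,0,0,0,0,-1],[0,0,0,0,0,0,-1]])

```text
time_s: 6.03
eef_pos: [466.8, -33.1, 66.1]
ee_rot: [-0.001, 0.98, 0.201, -0.002]
force: [0.7, -0.6, -5.3]
grip_width: 0.168
```

```bash
cat > look.py <<'E'
from rig import optics,sense
from h import *
import pickle,sys
n=sys.argv[1]
s=sense();print(s["time_s"],err(s,(469.8,-29.4,68),.422),s["eef_pos"],tyaw(s),s["force"])
c=optics.capture("wrist");s2=sense()
pickle.dump((c,s,s2),open(n+".pkl","wb"))
M=np.array(c["world_to_cam"]);print("cam",-M[:3,:3].T@M[:3,3])
i=c["img"]
p=proj(c,(557.6,7.9,40),True);print(p)
x0,y0=225,0;cv2.imwrite("pics/"+n+".png",cv2.resize(i[y0:y0+150,x0:x0+190],None,fx=4,fy=4,interpolation=cv2.INTER_CUBIC))
E
python3 look.py w5
```

```text
6.0333 (array([3. , 3.7, 1.9]), array([-0.0013, -0.0048,  0.017 ])) [466.78339094 -33.05105535  66.08461066] 0.40502748689232454 [ 0.65336056 -0.60000354 -5.26583024]
cam [543.54327106  -2.2331921  208.89918702]
[305.64885701  80.09252969]
```

View pics/w5.png

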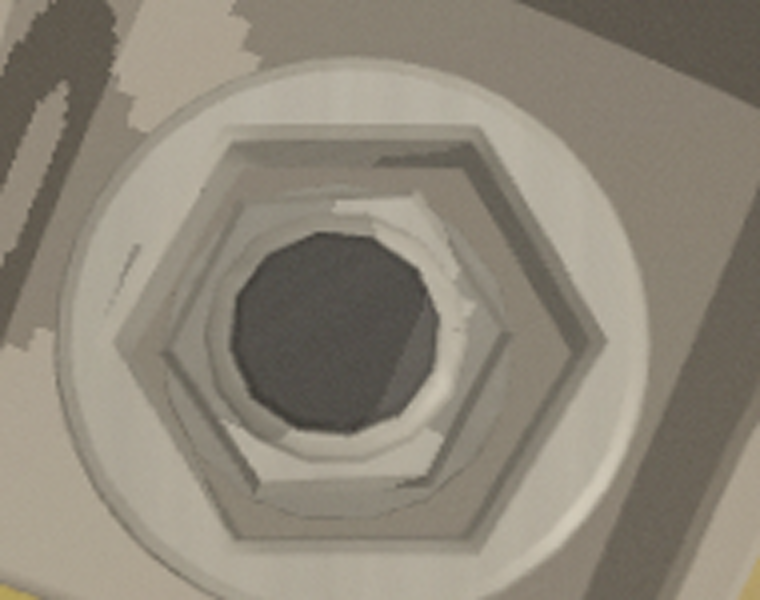

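```bash
python3 - <<'E'
from h import *
import pickle
c,s,s2=pickle.load(open("w5.pkl","rb"))
P=lambda X,Y,z:onz(c,225+(X+.5)/4-.5,(Y+.5)/4-.5,z,True)
def hx(pts,z):
    q=np.array([P(*p,z) for p in pts]);e=q-q.mean(0)
    # pts in circular order, six corners
    a=[(np.arctan2(v[1],v[0])-np.pi/6)%(np.pi/3) for v in e];a=np.array(a)
    an=np.angle(np.exp(6j*a).mean())/6
    return q.mean(0),np.hypot(e[:,0],e[:,1]),an
for z in(75,77):print("ring",hx([(118,342),(228,127),(478,127),(606,342),(480,550),(238,548)],z))
for z in(28.8,30.5): print("nut",hx([(165,350),(245,200),(418,195),(510,332),(428,485),(262,485)],z))
print("stud",P(335,334,39.7),"yaw tool",tyaw(s))
E
```

```text
ring (array([554.77852603,   2.59358677,  75.        ]), array([21.26261616, 22.54625752, 22.09244583, 21.97173636, 22.18976468,
       21.96200107]), np.float64(0.4126431281672904))
ring (array([554.61070941,   2.52149106,  77.        ]), array([20.94502474, 22.20949285, 21.76245958, 21.6435531 , 21.85832481,
       21.63396321]), np.float64(0.41264312816729))
nut (array([557.24040864,   6.25068291,  28.8       ]), array([20.57192618, 20.50735569, 20.19503124, 20.42325001, 20.68230405,
       19.85182145]), np.float64(0.44735145712030633))
nut (array([557.11111802,   6.17060156,  30.5       ]), array([20.37774277, 20.31378177, 20.00440544, 20.23046999, 20.48707875,
       19.66443528]), np.float64(0.44735145712030727))
stud [556.81665539   6.25473449  39.7       ] yaw tool 0.40502748689232454
```

>>> play_rows(plan=[[3.5,1.6,1,0,-0.004,0.025,-1],[0,0,0,0,0,0,-1]])

```text
time_s: 6.25
eef_pos: [469.0, -31.6, 67.0]
ee_rot: [-0.001, 0.977, 0.214, -0.001]
force: [-0.0, 0.3, -6.5]
grip_width: 0.167
```

```bash
cat > st.py <<'E'
from rig import sense
from h import *
import sys
a=list(map(float,sys.argv[1:]))
s=sense();d,t=err(s,a[:3],a[3]);print(s["time_s"],"pos",np.round(s["eef_pos"],1),"yaw",round(tyaw(s),4),"err",d,t,"F",np.round(s["force"],1),"T",np.round(s["wrist_torque"],2),"nutT",round(torque(s),3))
E
python3 st.py 470.3 -31.5 67 .43
```

```text
6.25 pos [469.  -31.6  67. ] yaw 0.4307 err [ 1.3  0.1 -0. ] [-0.0017 -0.0021 -0.0007] F [-0.   0.3 -6.5] T [-0.04  0.05 -0.04] nutT -0.068
```

>>> play_rows(plan=[[1.3,0,-10,0,0,0,-1],[0,0,-9,0,0,0,-1],[0,0,0,0,0,0,-1]])

```text
time_s: 6.5
eef_pos: [469.9, -31.6, 46.6]
ee_rot: [-0.001, 0.977, 0.214, -0.001]
force: [-0.7, -0.4, -7.5]
grip_width: 0.165
```

```bash
python3 st.py 470.3 -31.5 45 .43
```

```text
6.5 pos [469.9 -31.6  46.6] yaw 0.4307 err [ 0.4  0.1 -1.6] [-0.0015 -0.0016 -0.0007] F [-0.7 -0.4 -7.5] T [-0.06  0.17 -0.02] nutT -0.003
```

>>> play_rows(plan=[[0.4,0,-4,0,0,0,-1],[0,0,-4,0,0,0,-1],[0,0,-3,0,0,0,-1],[0,0,-2,0,0,0,-1]])

```text
time_s: 6.83
eef_pos: [470.0, -31.6, 31.6]
ee_rot: [-0.001, 0.977, 0.214, -0.001]
force: [0.4, -0.2, -6.6]
grip_width: 0.163
```

```bash
python3 st.py 470.3 -31.5 25 .43
```

```text
6.8333 pos [470.  -31.6  31.6] yaw 0.4305 err [ 0.3  0.1 -6.6] [-0.0018 -0.0028 -0.0005] F [ 0.4 -0.2 -6.6] T [-0.12  0.05  0.01] nutT 0.042
```

>>> play_rows(plan=[[0,0,-4,0,0,0,-1],[0,0,-3,0,0,0,-1],[0,0,0,0,0,0,-1],[0,0,0,0,0,0,-1]])

```text
time_s: 7.17
eef_pos: [470.0, -31.6, 23.4]
ee_rot: [-0.001, 0.977, 0.214, -0.001]
force: [1.2, -0.6, -6.8]
grip_width: 0.166
```

```bash
python3 st.py 470.3 -31.5 24 .43
```

```text
7.1667 pos [470.  -31.6  23.4] yaw 0.4304 err [0.3 0.1 0.6] [-0.0018 -0.003  -0.0004] F [ 1.2 -0.6 -6.8] T [-0.06  0.03 -0.01] nutT 0.082
```

```bash
cat > arc.py <<'E'
from rig import sense
from h import *
import sys
# usage: yaw_end n [z]
N=np.array([557.2,6.25]);D=-.0205;L=95.06
def tcp(y):return N-L*np.array([np.cos(y+D),np.sin(y+D)])
if __name__=="__main__":
    s=sense();ye=float(sys.argv[1]);n=int(sys.argv[2]);z=float(sys.argv[3]) if len(sys.argv)>3 else s["eef_pos"][2]
    y=tyaw(s);p=s["eef_pos"];d,t=err(s,(*tcp(y),z),y);F=s["force"]
    a=y+D;rad=F[0]*np.cos(a)+F[1]*np.sin(a);tan=-F[0]*np.sin(a)+F[1]*np.cos(a)
    print(s["time_s"],"pos",np.round(p,1),"yaw",round(y,4),"offcircle",d,"tilt",t[:2],"F",np.round(F,1),"rad",round(rad,1),"tan",round(tan,1),"Tz",round(s["wrist_torque"][2],3),"nutT",round(torque(s,N),3))
    ys=np.linspace(y,ye,n+1);q=p
    for k in range(n):
        w=np.array([*tcp(ys[k+1]),z]);dz=(z-p[2])/n
        o=np.array([*tcp(ys[k+1]),0])-np.array([*(tcp(ys[k]) if k else p[:2]),0]);o[2]=dz
        tt=t[:2] if k==0 else (0,0)
        print([round(v,1) for v in o]+[round(v,3) for v in tt]+[round(ys[k+1]-ys[k],3),-1])
E
python3 arc.py -0.07 5; python3 arc.py -0.56 10|tail -5
```

```text
7.1667 pos [470.  -31.6  23.4] yaw 0.4304 offcircle [ 0. -0.  0.] tilt [-0.0018 -0.003 ] F [ 1.2 -0.6 -6.8] rad 0.8 tan -1.0 Tz -0.014 nutT 0.082
[np.float64(-3.3), np.float64(8.9), np.float64(0.0), np.float64(-0.002), np.float64(-0.003), np.float64(-0.1), -1]
[np.float64(-2.4), np.float64(9.2), np.float64(0.0), 0, 0, np.float64(-0.1), -1]
[np.float64(-1.5), np.float64(9.4), np.float64(0.0), 0, 0, np.float64(-0.1), -1]
[np.float64(-0.6), np.float64(9.5), np.float64(0.0), 0, 0, np.float64(-0.1), -1]
[np.float64(0.4), np.float64(9.5), np.float64(0.0), 0, 0, np.float64(-0.1), -1]
[np.float64(1.3), np.float64(9.3), np.float64(0.0), 0, 0, np.float64(-0.099), -1]
[np.float64(2.2), np.float64(9.2), np.float64(0.0), 0, 0, np.float64(-0.099), -1]
[np.float64(3.1), np.float64(8.9), np.float64(0.0), 0, 0, np.float64(-0.099), -1]
[np.float64(3.9), np.float64(8.5), np.float64(0.0), 0, 0, np.float64(-0.099), -1]
[np.float64(4.8), np.float64(8.1), np.float64(0.0), 0, 0, np.float64(-0.099), -1]
```

>>> play_rows(plan=[[-3.3,8.9,0,-0.002,-0.003,-0.1,-1],[-2.4,9.2,0,0,0,-0.1,-1],[-1.5,9.4,0,0,0,-0.1,-1]])

```text
time_s: 7.42
eef_pos: [462.4, -4.8, 23.4]
ee_rot: [0.0, 0.998, 0.061, -0.001]
force: [1.7, 1.3, -8.4]
grip_width: 0.165
```

```bash
python3 arc.py -0.2 4
```

```text
7.4167 pos [462.4  -4.8  23.4] yaw 0.1213 offcircle [0.3 1.5 0. ] tilt [ 0.0009 -0.0011] F [ 1.7  1.3 -8.4] rad 1.8 tan 1.1 Tz 0.298 nutT 0.193
[np.float64(-0.2), np.float64(9.1), np.float64(0.0), np.float64(0.001), np.float64(-0.001), np.float64(-0.08), -1]
[np.float64(0.2), np.float64(7.6), np.float64(0.0), 0, 0, np.float64(-0.08), -1]
[np.float64(0.8), np.float64(7.6), np.float64(0.0), 0, 0, np.float64(-0.08), -1]
[np.float64(1.4), np.float64(7.5), np.float64(0.0), 0, 0, np.float64(-0.08), -1]
```

>>> play_rows(plan=[[-0.2,10,0,0,0,-0.08,-1],[0.2,8.4,0,0,0,-0.08,-1],[0.8,8.4,0,0,0,-0.08,-1],[1.4,8.2,0,0,0,-0.08,-1]])

```text
time_s: 7.75
eef_pos: [464.2, 29.4, 23.8]
ee_rot: [0.002, 0.994, -0.109, -0.001]
force: [1.6, -8.5, -9.5]
grip_width: 0.163
```

```bash
python3 arc.py -0.56 4
```

```text
7.75 pos [464.2  29.4  23.8] yaw -0.2185 offcircle [ 0.7 -0.7  0. ] tilt [ 0.0041 -0.0019] F [ 1.6 -8.5 -9.5] rad 3.6 tan -7.8 Tz -0.449 nutT 0.3
[np.float64(2.9), np.float64(7.1), np.float64(0.0), np.float64(0.004), np.float64(-0.002), np.float64(-0.085), -1]
[np.float64(2.9), np.float64(7.6), np.float64(0.0), 0, 0, np.float64(-0.085), -1]
[np.float64(3.5), np.float64(7.3), np.float64(0.0), 0, 0, np.float64(-0.085), -1]
[np.float64(4.2), np.float64(7.0), np.float64(0.0), 0, 0, np.float64(-0.085), -1]
```

>>> play_rows(plan=[[2.9,7.1,0,0.004,-0.002,-0.085,-1],[2.9,7.6,0,0,0,-0.085,-1],[3.5,7.3,0,0,0,-0.085,-1],[3.8,6.2,0,0,0,-0.075,-1]])

```text
time_s: 8.08
eef_pos: [476.2, 58.0, 23.6]
ee_rot: [0.001, 0.96, -0.279, -0.002]
force: [-0.3, -1.7, -9.0]
grip_width: 0.166
```

```bash
python3 arc.py -0.5 4
```

```text
8.0833 pos [476.2  58.   23.6] yaw -0.5658 offcircle [1.9 0.8 0. ] tilt [ 0.0007 -0.0038] F [-0.3 -1.7 -9. ] rad 0.7 tan -1.6 Tz 0.136 nutT 0.291
[np.float64(1.0), np.float64(-0.5), np.float64(0.0), np.float64(0.001), np.float64(-0.004), np.float64(0.016), -1]
[np.float64(-0.8), np.float64(-1.3), np.float64(0.0), 0, 0, np.float64(0.016), -1]
[np.float64(-0.8), np.float64(-1.3), np.float64(0.0), 0, 0, np.float64(0.016), -1]
[np.float64(-0.8), np.float64(-1.4), np.float64(0.0), 0, 0, np.float64(0.016), -1]
```

```bash
sed -i 's/^N=.*/N=np.array([556.4,7.8]);D=0.;L=95./' arc.py; sed -i 's/^NUT=.*/NUT=np.array([556.4,7.8])/' h.py; python3 arc.py -0.475 1
```

```text
8.0833 pos [476.2  58.   23.6] yaw -0.5658 offcircle [0.  0.7 0. ] tilt [ 0.0007 -0.0038] F [-0.3 -1.7 -9. ] rad 0.7 tan -1.6 Tz 0.136 nutT 0.289
[np.float64(-4.2), np.float64(-6.8), np.float64(0.0), np.float64(0.001), np.float64(-0.004), np.float64(0.091), -1]
```

>>> play_rows(plan=[[-4.2,-6.8,0,0,-0.004,0.09,-1],[0,0,0,0,0,0,-1]])

```text
time_s: 8.25
eef_pos: [472.3, 52.2, 23.6]
ee_rot: [0.0, 0.971, -0.237, 0.0]
force: [-0.4, -1.7, -7.1]
grip_width: 0.167
```

```bash
python3 arc.py -0.475 1
```

```text
8.25 pos [472.3  52.2  23.6] yaw -0.4788 offcircle [-0.2 -0.6  0. ] tilt [0.0008 0.0006] F [-0.4 -1.7 -7.1] rad 0.4 tan -1.7 Tz -0.122 nutT 0.037
[np.float64(-0.4), np.float64(-0.9), np.float64(0.0), np.float64(0.001), np.float64(0.001), np.float64(0.004), -1]
```

Torque released; now lift.

>>> play_rows(plan=[[-0.3,-0.8,5,0,0,0,-1],[0,0,10,0,0,0,-1],[0,0,12,0,0,0,-1],[0,0,11,0,0,0,-1],[0,0,0,0,0,0,-1]])

```text
time_s: 8.67
eef_pos: [472.6, 51.4, 66.1]
ee_rot: [-0.0, 0.971, -0.239, 0.001]
force: [0.2, -0.5, -6.4]
grip_width: 0.166
```

```bash
python3 arc.py 0.56 10 62
```

```text
8.6667 pos [472.6  51.4  66.1] yaw -0.4826 offcircle [-0.4  0.5 -4.1] tilt [0.0004 0.0022] F [ 0.2 -0.5 -6.4] rad 0.4 tan -0.3 Tz -0.029 nutT 0.002
[np.float64(-4.5), np.float64(-8.5), np.float64(-0.4), np.float64(0.0), np.float64(0.002), np.float64(0.104), -1]
[np.float64(-3.2), np.float64(-9.4), np.float64(-0.4), 0, 0, np.float64(0.104), -1]
[np.float64(-2.2), np.float64(-9.7), np.float64(-0.4), 0, 0, np.float64(0.104), -1]
[np.float64(-1.2), np.float64(-9.8), np.float64(-0.4), 0, 0, np.float64(0.104), -1]
[np.float64(-0.1), np.float64(-9.9), np.float64(-0.4), 0, 0, np.float64(0.104), -1]
[np.float64(0.9), np.float64(-9.9), np.float64(-0.4), 0, 0, np.float64(0.104), -1]
[np.float64(1.9), np.float64(-9.7), np.float64(-0.4), 0, 0, np.float64(0.104), -1]
[np.float64(2.9), np.float64(-9.5), np.float64(-0.4), 0, 0, np.float64(0.104), -1]
[np.float64(3.9), np.float64(-9.1), np.float64(-0.4), 0, 0, np.float64(0.104), -1]
[np.float64(4.8), np.float64(-8.7), np.float64(-0.4), 0, 0, np.float64(0.104), -1]
```

>>> play_rows(plan=[[-4.5,-8.5,0,0,0.002,0.104,-1],[-3.2,-9.4,0,0,0,0.104,-1],[-2.2,-9.7,0,0,0,0.104,-1],[-1.2,-9.8,0,0,0,0.104,-1],[-0.1,-9.9,0,0,0,0.104,-1]])

```text
time_s: 9.08
eef_pos: [461.0, 4.4, 68.2]
ee_rot: [-0.001, 1.0, 0.029, 0.001]
force: [-0.4, 0.1, -6.7]
grip_width: 0.165
```

>>> play_rows(plan=[[0.9,-9.9,0,0,0,0.104,-1],[1.9,-9.7,0,0,0,0.104,-1],[2.9,-9.5,0,0,0,0.104,-1],[3.9,-9.1,0,0,0,0.104,-1],[4.4,-8,0,0,0,0.095,-1]])

```text
time_s: 9.5
eef_pos: [474.2, -43.9, 68.9]
ee_rot: [-0.001, 0.956, 0.293, 0.001]
force: [-0.1, 0.4, -7.0]
grip_width: 0.167
```

>>> play_rows(plan=[[0,0,0,0,0,0,-1],[0,0,0,0,0,0,-1]])

```text
time_s: 9.67
eef_pos: [474.6, -45.0, 69.1]
ee_rot: [-0.001, 0.956, 0.292, 0.001]
force: [0.8, 0.6, -7.6]
grip_width: 0.168
```

```bash
python3 arc.py 0.56 1
```

```text
9.6667 pos [474.6 -45.   69.1] yaw 0.5927 offcircle [ 3.  -0.3  0. ] tilt [-0.0028  0.0013] F [ 0.8  0.6 -7.6] rad 1.0 tan 0.1 Tz -0.024 nutT -0.032
[np.float64(1.3), np.float64(2.3), np.float64(0.0), np.float64(-0.003), np.float64(0.001), np.float64(-0.033), -1]
```

>>> play_rows(plan=[[1.8,1.5,0,-0.003,0.001,-0.022,-1],[0,0,0,0,0,0,-1]])

```text
time_s: 9.83
eef_pos: [475.9, -42.7, 69.1]
ee_rot: [-0.0, 0.961, 0.278, -0.0]
force: [0.5, 0.3, -6.2]
grip_width: 0.167
```

```bash
python3 arc.py 0.57 1 46
```

```text
9.8333 pos [475.9 -42.7  69.1] yaw 0.5637 offcircle [  0.2  -0.3 -23.1] tilt [-0.0001 -0.0002] F [ 0.5  0.3 -6.2] rad 0.6 tan -0.0 Tz -0.028 nutT -0.027
[np.float64(0.5), np.float64(-0.8), np.float64(-23.1), np.float64(-0.0), np.float64(-0.0), np.float64(0.006), -1]
```

>>> play_rows(plan=[[0.5,-0.8,-10,0,0,0.006,-1],[0,0,-10,0,0,0,-1],[0,0,-3,0,0,0,-1],[0,0,0,0,0,0,-1]])

```text
time_s: 10.17
eef_pos: [475.3, -42.1, 43.5]
ee_rot: [-0.001, 0.96, 0.28, -0.001]
force: [-0.9, 1.3, -6.3]
grip_width: 0.165
```

```bash
python3 arc.py 0.57 1 44
```

```text
10.1667 pos [475.3 -42.1  43.5] yaw 0.5683 offcircle [ 1.  -1.2  0.5] tilt [-0.0008 -0.0013] F [-0.9  1.3 -6.3] rad -0.0 tan 1.6 Tz 0.054 nutT -0.095
[np.float64(1.1), np.float64(-1.4), np.float64(0.5), np.float64(-0.001), np.float64(-0.001), np.float64(0.002), -1]
```

>>> play_rows(plan=[[1.0,-1.4,-2,0,0,0.002,-1],[0,0,-2,0,0,0,-1],[0,0,0,0,0,0,-1]])

```text
time_s: 10.42
eef_pos: [476.0, -43.4, 38.4]
ee_rot: [-0.001, 0.96, 0.281, -0.001]
force: [-1.6, -0.3, -6.3]
grip_width: 0.166
```

```bash
python3 arc.py 0.57 1 37
```

```text
10.4167 pos [476.  -43.4  38.4] yaw 0.5703 offcircle [ 0.4 -0.1 -1.4] tilt [-0.0014 -0.0027] F [-1.6 -0.3 -6.3] rad -1.5 tan 0.6 Tz -0.01 nutT -0.07
[np.float64(0.4), np.float64(-0.0), np.float64(-1.4), np.float64(-0.001), np.float64(-0.003), np.float64(-0.0), -1]
```

>>> play_rows(plan=[[0.4,0,-3,0,0,0,-1],[0,0,-3,0,0,0,-1]])

```text
time_s: 10.58
eef_pos: [477.0, -43.7, 32.6]
ee_rot: [-0.001, 0.96, 0.281, -0.0]
force: [0.1, -0.8, -6.2]
grip_width: 0.166
```

```bash
python3 arc.py 0.57 1 24
```

```text
10.5833 pos [477.  -43.7  32.6] yaw 0.57 offcircle [-0.6  0.2 -8.6] tilt [-0.0009 -0.0011] F [ 0.1 -0.8 -6.2] rad -0.3 tan -0.8 Tz 0.012 nutT 0.083
[np.float64(-0.6), np.float64(0.2), np.float64(-8.6), np.float64(-0.001), np.float64(-0.001), np.float64(-0.0), -1]
```

>>> play_rows(plan=[[-0.4,0,-4,0,0,0,-1],[0,0,-4,0,0,0,-1],[0,0,0,0,0,0,-1]])

```text
time_s: 10.83
eef_pos: [476.4, -43.6, 23.4]
ee_rot: [-0.001, 0.96, 0.281, -0.001]
force: [1.0, 1.3, -7.5]
grip_width: 0.167
```

```bash
python3 arc.py 0.1 5
```

```text
10.8333 pos [476.4 -43.6  23.4] yaw 0.57 offcircle [-0.   0.2  0. ] tilt [-0.001  -0.0014] F [ 1.   1.3 -7.5] rad 1.5 tan 0.6 Tz 0.021 nutT -0.031
[np.float64(-4.5), np.float64(7.9), np.float64(0.0), np.float64(-0.001), np.float64(-0.001), np.float64(-0.094), -1]
[np.float64(-3.7), np.float64(8.1), np.float64(0.0), 0, 0, np.float64(-0.094), -1]
[np.float64(-2.9), np.float64(8.4), np.float64(0.0), 0, 0, np.float64(-0.094), -1]
[np.float64(-2.1), np.float64(8.7), np.float64(0.0), 0, 0, np.float64(-0.094), -1]
[np.float64(-1.3), np.float64(8.8), np.float64(0.0), 0, 0, np.float64(-0.094), -1]
```

>>> play_rows(plan=[[-4.5,8,0,0,0,-0.094,-1],[-3.7,8.2,0,0,0,-0.094,-1],[-2.9,8.4,0,0,0,-0.094,-1]])

```text
time_s: 11.08
eef_pos: [465.4, -19.6, 23.0]
ee_rot: [-0.0, 0.99, 0.139, -0.001]
force: [1.6, 2.0, -6.5]
grip_width: 0.167
```

```bash
python3 arc.py 0.22 2;python3 arc.py 0.22 2 >/dev/null
```

```text
11.0833 pos [465.4 -19.6  23. ] yaw 0.2792 offcircle [-0.3  1.3  0. ] tilt [-0.0006 -0.0012] F [ 1.6  2.  -6.5] rad 2.1 tan 1.5 Tz 0.298 nutT 0.162
[np.float64(-1.1), np.float64(4.0), np.float64(0.0), np.float64(-0.001), np.float64(-0.001), np.float64(-0.03), -1]
[np.float64(-0.7), np.float64(2.7), np.float64(0.0), 0, 0, np.float64(-0.03), -1]
```

>>> play_rows(plan=[[-1.2,4.8,0,0,0,-0.04,-1],[-0.9,3.8,0,0,0,-0.04,-1]])

```text
time_s: 11.25
eef_pos: [463.3, -10.4, 23.1]
ee_rot: [0.0, 0.995, 0.096, -0.0]
force: [0.7, -3.2, -6.7]
grip_width: 0.166
```

```bash
python3 arc.py 0.12 2
```

```text
11.25 pos [463.3 -10.4  23.1] yaw 0.1926 offcircle [-0.1  0.1  0. ] tilt [ 0.0002 -0.0002] F [ 0.7 -3.2 -6.7] rad 0.1 tan -3.2 Tz -0.076 nutT 0.231
[np.float64(-0.7), np.float64(3.5), np.float64(0.0), np.float64(0.0), np.float64(-0.0), np.float64(-0.036), -1]
[np.float64(-0.5), np.float64(3.4), np.float64(0.0), 0, 0, np.float64(-0.036), -1]
```

>>> play_rows(plan=[[-0.7,3.7,0,0,0,-0.04,-1],[-0.5,3.7,0,0,0,-0.04,-1]])

```text
time_s: 11.42
eef_pos: [462.2, -3.1, 23.2]
ee_rot: [0.001, 0.999, 0.054, 0.0]
force: [0.2, -1.6, -7.9]
grip_width: 0.164
```

```bash
python3 arc.py 0.04 2
```

```text
11.4167 pos [462.2  -3.1  23.2] yaw 0.1088 offcircle [-0.2  0.6  0. ] tilt [0.0012 0.0004] F [ 0.2 -1.6 -7.9] rad 0.0 tan -1.6 Tz 0.111 nutT 0.261
[np.float64(-0.5), np.float64(3.8), np.float64(0.0), np.float64(0.001), np.float64(0.0), np.float64(-0.034), -1]
[np.float64(-0.2), np.float64(3.3), np.float64(0.0), 0, 0, np.float64(-0.034), -1]
```

>>> play_rows(plan=[[-0.4,4.3,0,0,0,-0.04,-1],[-0.1,3.8,0,0,0,-0.04,-1]])

```text
time_s: 11.58
eef_pos: [461.6, 5.0, 23.2]
ee_rot: [0.001, 1.0, 0.013, 0.0]
force: [-1.0, -1.6, -7.0]
grip_width: 0.166
```

```bash
python3 arc.py -0.05 2
```

```text
11.5833 pos [461.6   5.   23.2] yaw 0.0251 offcircle [-0.2  0.5  0. ] tilt [0.0021 0.0002] F [-1.  -1.6 -7. ] rad -1.0 tan -1.5 Tz 0.023 nutT 0.17
[np.float64(-0.2), np.float64(4.0), np.float64(0.0), np.float64(0.002), np.float64(0.0), np.float64(-0.038), -1]
[np.float64(0.1), np.float64(3.6), np.float64(0.0), 0, 0, np.float64(-0.038), -1]
```

>>> play_rows(plan=[[-0.2,4,0,0.002,0,-0.037,-1],[0.1,3.5,0,0,0,-0.037,-1],[0.3,3.5,0,0,0,-0.035,-1]])

```text
time_s: 11.83
eef_pos: [461.9, 15.6, 23.1]
ee_rot: [0.001, 0.999, -0.044, 0.0]
force: [-0.7, -6.7, -7.6]
grip_width: 0.165
```

```bash
python3 arc.py -0.2 3
```

```text
11.8333 pos [461.9  15.6  23.1] yaw -0.0889 offcircle [-0.2  0.7  0. ] tilt [0.0019 0.0003] F [-0.7 -6.7 -7.6] rad -0.1 tan -6.7 Tz 0.213 nutT 0.848
[np.float64(0.2), np.float64(4.2), np.float64(0.0), np.float64(0.002), np.float64(0.0), np.float64(-0.037), -1]
[np.float64(0.5), np.float64(3.5), np.float64(0.0), 0, 0, np.float64(-0.037), -1]
[np.float64(0.6), np.float64(3.5), np.float64(0.0), 0, 0, np.float64(-0.037), -1]
```

>>> play_rows(plan=[[0,0.3,0,0,0,-0.003,-1],[0,0.3,0,0,0,-0.003,-1]])

```text
time_s: 12.0
eef_pos: [461.9, 15.6, 23.1]
ee_rot: [0.002, 0.999, -0.047, 0.0]
force: [0.1, -3.9, -6.5]
grip_width: 0.162
```

```bash
python3 arc.py -0.2 3
```

```text
12.0 pos [461.9  15.6  23.1] yaw -0.0944 offcircle [-0.1  1.1  0. ] tilt [ 0.0038 -0.    ] F [ 0.1 -3.9 -6.5] rad 0.5 tan -3.9 Tz 0.285 nutT 0.653
[np.float64(0.3), np.float64(4.4), np.float64(0.0), np.float64(0.004), np.float64(-0.0), np.float64(-0.035), -1]
[np.float64(0.5), np.float64(3.3), np.float64(0.0), 0, 0, np.float64(-0.035), -1]
[np.float64(0.6), np.float64(3.3), np.float64(0.0), 0, 0, np.float64(-0.035), -1]
```

>>> play_rows(plan=[[0,1.6,0,-0.002,0,-0.012,-1],[0,0.8,0,0,0,-0.006,-1],[0,0.7,0,0,0,-0.006,-1]])

```text
time_s: 12.25
eef_pos: [462.0, 17.2, 23.1]
ee_rot: [0.005, 0.998, -0.058, 0.0]
force: [-0.9, -6.6, -7.0]
grip_width: 0.165
```

```bash
python3 arc.py -0.2 3
```

```text
12.25 pos [462.   17.2  23.1] yaw -0.1162 offcircle [0.  1.7 0. ] tilt [ 0.0092 -0.0003] F [-0.9 -6.6 -7. ] rad -0.1 tan -6.7 Tz 0.528 nutT 1.159
[np.float64(0.3), np.float64(4.3), np.float64(0.0), np.float64(0.009), np.float64(-0.0), np.float64(-0.028), -1]
[np.float64(0.4), np.float64(2.6), np.float64(0.0), 0, 0, np.float64(-0.028), -1]
[np.float64(0.5), np.float64(2.6), np.float64(0.0), 0, 0, np.float64(-0.028), -1]
```

>>> play_rows(plan=[[0,-3,0,0.004,0,0.04,-1],[-0.2,-4,0,0.003,0,0.04,-1],[0,0,0,0,0,0,-1]])

```text
time_s: 12.5
eef_pos: [461.6, 10.2, 23.0]
ee_rot: [0.001, 1.0, -0.017, -0.0]
force: [-0.7, 1.3, -6.4]
grip_width: 0.165
```

```bash
python3 arc.py 0.03 1
```

```text
12.5 pos [461.6  10.2  23. ] yaw -0.0331 offcircle [-0.1  0.7  0. ] tilt [ 0.0016 -0.0005] F [-0.7  1.3 -6.4] rad -0.8 tan 1.3 Tz 0.096 nutT -0.027
[np.float64(-0.1), np.float64(-5.3), np.float64(0.0), np.float64(0.002), np.float64(-0.0), np.float64(0.063), -1]
```

>>> play_rows(plan=[[-0.1,-2,0,0.002,0,0.03,-1],[0,0,5,0,0,0,-1],[0,0,10,0,0,0,-1],[0,0,12,0,0,0,-1],[0,0,12,0,0,0,-1]])

```text
time_s: 12.92
eef_pos: [460.7, 9.3, 63.3]
ee_rot: [-0.001, 1.0, -0.006, -0.002]
force: [0.3, -0.1, -6.9]
grip_width: 0.16
```

```bash
python3 arc.py 0.0 1 66
```

```text
12.9167 pos [460.7   9.3  63.3] yaw -0.0113 offcircle [ 0.7 -0.4  2.7] tilt [-0.0022 -0.0032] F [ 0.3 -0.1 -6.9] rad 0.3 tan -0.1 Tz -0.029 nutT -0.021
[np.float64(0.7), np.float64(-1.5), np.float64(2.7), np.float64(-0.002), np.float64(-0.003), np.float64(0.011), -1]
```

>>> play_rows(plan=[[-25,0,2,-0.002,-0.003,0.01,-1],[-30,0,0,0,0,0,-1],[-20,-10,0,0,0,0,-1],[0,-35,0,0,0,0.01,-1],[0,-38,0,0,0,0.01,-1]])

```text
time_s: 13.33
eef_pos: [383.9, -69.4, 71.9]
ee_rot: [-0.0, 1.0, 0.01, 0.004]
force: [2.6, -0.3, -7.6]
grip_width: 0.167
```

>>> play_rows(plan=[[0,-38,0,0,0,0.01,-1],[15,-38,0,0,0,0.01,-1],[25,-38,-3,0,0,0.01,-1],[25,-38,-3,0,0,0.01,-1],[25,-30,-3,0,0,0.01,-1]])

```text
time_s: 13.75
eef_pos: [467.4, -251.2, 68.6]
ee_rot: [-0.0, 0.999, 0.032, 0.005]
force: [1.8, -0.1, -5.2]
grip_width: 0.165
```

>>> play_rows(plan=[[0,0,0,0,0,0,-1],[0,0,0,0,0,0,-1]])

```text
time_s: 13.92
eef_pos: [471.1, -257.3, 69.4]
ee_rot: [0.002, 1.0, 0.029, 0.006]
force: [-1.0, 0.8, -6.1]
grip_width: 0.163
```

```bash
python3 st.py 483 -276 25 .075
```

```text
13.9167 pos [ 471.1 -257.3   69.4] yaw 0.0575 err [ 11.9 -18.7 -44.4] [0.0027 0.0131 0.0175] F [-1.   0.8 -6.1] T [0.03 0.07 0.03] nutT -0.317
```

>>> play_rows(plan=[[6,-9,-12,0.003,0.013,0.009,-1],[6,-9,-12,0,0,0.009,-1],[0,0,-12,0,0,0,-1],[0,0,-5,0,0,0,-1],[0,0,0,0,0,0,-1]])

```text
time_s: 14.33
eef_pos: [483.2, -272.8, 29.6]
ee_rot: [-0.0, 0.999, 0.036, 0.0]
force: [-0.3, 1.4, -7.1]
grip_width: 0.166
```

```bash
python3 st.py 483 -276 8 .075
```

```text
14.3333 pos [ 483.2 -272.8   29.6] yaw 0.0726 err [ -0.2  -3.2 -21.6] [-0.0006  0.      0.0024] F [-0.3  1.4 -7.1] T [-0.01  0.11  0.03] nutT -0.15
```

>>> play_rows(plan=[[0,0,-8,0,0,0,-1],[0,0,-6,0,0,0,-1],[0,0,-4,0,0,0,-1],[0,0,0,0,0,0,-1]])

```text
time_s: 14.67
eef_pos: [482.6, -270.7, 11.3]
ee_rot: [-0.0, 0.999, 0.036, 0.0]
force: [0.2, -0.1, -7.9]
grip_width: 0.163
```

```bash
python3 st.py 483 -272 7.5 .075
```

```text
14.6667 pos [ 482.6 -270.7   11.3] yaw 0.0727 err [ 0.4 -1.3 -3.8] [-0.001  -0.      0.0023] F [ 0.2 -0.1 -7.9] T [ 0.05  0.17 -0.03] nutT 0.046
```

>>> play_rows(plan=[[0,0,-2,0,0,0,-1],[0,0,-1.5,0,0,0,-1],[0,0,0,0,0,0,-1]])

```text
time_s: 14.92
eef_pos: [482.8, -270.6, 7.9]
ee_rot: [-0.0, 0.999, 0.036, 0.0]
force: [-0.2, -0.3, -6.3]
grip_width: 0.163
```

```bash
python3 st.py 483 -272 7.3 .075
```

```text
14.9167 pos [ 482.8 -270.6    7.9] yaw 0.0727 err [ 0.2 -1.4 -0.6] [-0.0006  0.0005  0.0023] F [-0.2 -0.3 -6.3] T [-0.    0.07 -0.04] nutT -0.071
```

>>> play_rows(plan=[[0,0,-0.8,0,0,0,-1],[0,0,0,0,0,0,-0.4],[0,0,0,0,0,0,0],[0,0,0,0,0,0,0.1],[0,0,0,0,0,0,0.1]], grip_force=20)

```text
time_s: 15.33
eef_pos: [484.8, -272.5, 10.0]
ee_rot: [0.002, 0.999, 0.036, 0.003]
force: [-0.8, 0.5, -0.5]
grip_width: 0.55
```

>>> play_rows(plan=[[0,0,15,0,0,0,0.1],[0,0,25,0,0,0,0.1],[0,0,35,0,0,0,0.1],[0,0,35,0,0,0,0.1],[0,0,0,0,0,0,0.1]])

```text
time_s: 15.75
eef_pos: [484.4, -272.3, 124.9]
ee_rot: [0.002, 0.999, 0.036, 0.003]
force: [1.0, -0.5, 0.4]
grip_width: 0.552
```

>>> play_rows(plan=[[-20,-38,10,0,0,0,0.1],[-20,-38,10,0,0,0,0.1],[-20,-38,10,0,0,0,0.1],[0,0,0,0,0,0,0.1],[0,0,0,0,0,0,0.1]])

```text
time_s: 16.17
eef_pos: [426.3, -384.3, 158.3]
ee_rot: [0.006, 0.999, 0.038, 0.006]
force: [0.2, 0.4, 0.2]
grip_width: 0.55
```

```bash
python3 - <<'E'
from rig import optics,sense
from h import *
a=optics.capture("top");i=cv2.imread("pics/top0.png")
cv2.imwrite("pics/end.png",np.vstack([cv2.resize(x[185:320,210:510],None,fx=2.2,fy=2.2,interpolation=cv2.INTER_CUBIC) for x in(i,a["img"])]))
print(sense()["eef_pos"],sense()["force"])
E
```

```text
[ 426.43670496 -384.42723934  158.43063134] [-0.23892979 -0.29880769  0.2519754 ]
```

View pics/end.png

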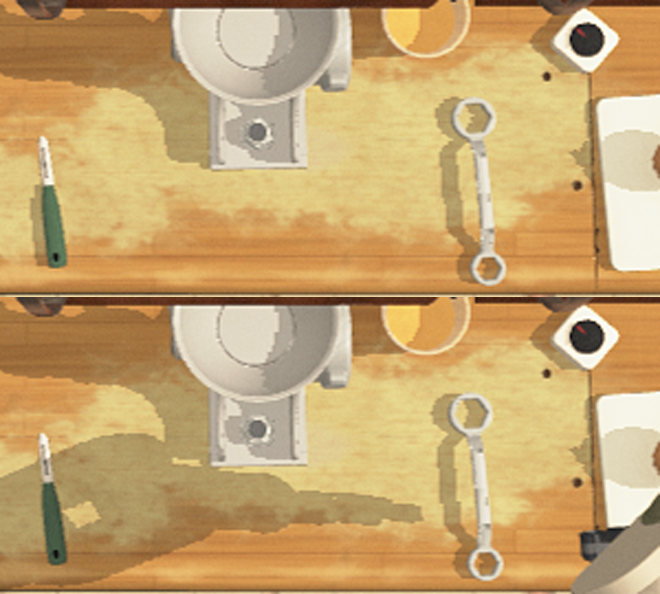

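The before-and-after comparison shows the spanner flat with its handle at about (482,490) in the crop. The peeler and timer haven't moved; the tin is outside the crop.

```bash
python3 -c "
from rig import ctrl;print(ctrl.finish_job())"
```

```text
the job is handed in; nothing more can be done
None
```

I tightened the front nut, laid the spanner back flat on the worktop, and handed the job in at about 16 s of the 72 s allowed; no verdict was reported.

- **Strokes:** it took two clockwise strokes, with the bigger ring lifted off and reseated between them. The first turned the nut about 0.9 rad and the second about another 0.5 rad, and both stayed inside the ribs' clear range.
- **Stop and torque:** the computed torque ran at 0.17–0.3 N m and then jumped to 0.85 N m at the stop. I held it there for about 0.4 s at 0.65 N m or more. The last pull reached 1.16 N m, which is above the 0.8 aimed for and just under the 1.2 limit.
- **Contacts:** I saw no sign of the ribs or mincer being touched. The ring slid on and off the nut without binding.
- **Placing:** the spanner is almost exactly where it started, roughly 260 mm or more from the nut. The wrist force returned to about zero after release, and the arm is clear of everything.
- **Final picture:** the spanner lies flat and right way up, and the peeler and timer are in their original places. The tin was outside that crop, but nothing went near it.
- **Not checked:** I did not measure the nut's final height. That it is all the way down rests on the torque rise at the stop.
- **Disagreements:** the first estimate of the nut's axis was about 2 mm off, so I corrected it from the path of the first stroke.

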